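# Set a panel blank over the edge of the folding stand

## Robot

A 6-joint arm with a two-finger parallel gripper is mounted at the origin on the work surface. World frame = base frame: x ahead of the robot, y to its left, z up, the work surface at z = 0. Lengths are in m, angles in degrees, forces in N, time in s.
With the tool pointing down it reaches from about 0.3 to 0.75 m from the base axis. Payload 8.5 kg.
Tool frame: the origin (TCP) lies at the very end of the fingers, on their centre line; the grasp point (between the pads) lies 19 mm behind it; z points along the fingers, y is the line along which they close (so a half turn about z gives the same grasp; the last joint's range is limited). The gripper opens to 85 mm and grips with 20 to 120 N. Pads are 22 mm wide; open, the fingers measure 114 mm over their backs; the gripper's body (76 mm by 85 mm) begins 54 mm behind the grasp point. The pads swing forward as they close: fully open they stand 13 mm farther back than shut.
Start: joints at [-88.826, 21.807, 74.336, -0, 83.858, -12.336], TCP at [0.128, -0.535, 0.231] pointing down, gripper open.
Joint ranges: [-178.18, 178.18], [-50.72, 133.34], [12.68, 142.11], [-81.47, 261.47], [9.98, 163.14], [-165.26, 165.26]. Speed limits (degrees/s): [136.94, 136.94, 180, 180, 180, 180].

## Interface

Orientations are given as a 3x3 rotation matrix whose columns are the frame's x, y, z axes.
In Python, from rig import env gives the robot as it stands.
- The arm moves only by the tool move_arm, never from a script. Its argument "plan" is a list of rows, each a list of 7 numbers: the turn, a rotation vector about the tool's x, y, z in degrees, then the shift along the tool's x, y, z in cm, then the gripper command: -1 is shut, 1 is fully open, values between are in proportion. In form: [[ax, ay, az, tx, ty, tz, jaw], ...]. A call has 1 to 5 rows; each row is the pose to reach, as a shift and turn from the pose commanded when the call began, along the tool's axes at that moment; what a row does not reach only later rows make up. A row lasts 1/10 s, in which the tool goes at most 50 mm and 8.59 degrees, less where a joint would pass 70% of its speed; a pose out of reach is approached as far as the arm can. A call with a gripper value outside its range is refused whole. The fingers move at their own pace and stop on an object; "squeeze" is the grip in N (left out, the last holds). Time passes only in rows, so rows that repeat a pose let the fingers close. It gives the time, the measured TCP pose, the force, the opening and the grip force at its end, in the units of the state.
- env.observe(): the state, without advancing time (a new reading comes with each control period).
- env.get_image(name): name is "scene" or "top" or "wrist"; returns a dict with "color" (384x512x3 uint8, red, green, blue), "fov_y" (degrees; the focal length in pixels is half the picture's height over the tangent of half this angle, whatever the lens; pixels are square), "cx", "cy" (the principal point, pixels), "distortion" ([k1, k2, p1, p2, k3] as OpenCV has them; the pictures are not rectified), "R" (3x3) and "t" (3): a world point X has camera coordinates R X + t. Camera axes: x right, y down, z forward; pixel columns grow to the right and rows downward; lengths in m; the calibration is good to about 2 mm. A picture is of the moment at which its call begins. There is no depth.
- env.close_job(): hands the job in; it is judged then, once.
Trained networks look in a picture, given as the dict that the camera call returned (one of the last four; its "shot" number tells which), for a name from the list of things; names that differ only in an ending like _2 or _b are one class to them, and where a whole thing is asked for, a point or a joint stands for the part that bears it (a point fixed in the world has none). Each returns a list of dicts, best first, with "conf" (0 to 1); they miss things now and then, are a little off and sometimes report something else, mostly with a low value. They report only what shows in the picture. A call takes as long as a camera call. They do not tell look-alikes from the thing itself.
- env.outline_of(target, picture): "mask" (384x512 bool, what is visible of it) and "bbox" ([centre column, centre row, width, height] in pixels, round what is visible of it).
- env.tip_of(target, picture): "pixel" ([column, row] in pixels: a listed point, or the origin of a listed thing).
The state is a dict: "time_s": time; "q": joint angles; "qvel": joint speeds; "joint_efforts": joint torques, N m; "position": TCP position; "tool_rot": TCP orientation; "ft_force": force on the tool from outside, world axes, zero at the start; "wrist_torque": the same for the moment, N m; "grip_width": finger opening in m; "gripper_force": force on a finger pad.
Only numpy, scipy, OpenCV 4.12 (cv2) and the standard library are available. Lean on these libraries where they do the work, as an engineer would, in place of code of your own. Each camera call takes 0.05 s, during which the arm holds its last target. There are 200 camera calls.

## Task

Using only the fingertips, slide the white plastic panel across the top of the steel folding stand until the red fold line drawn on it lies right along the stand's far, dark edge, all the way across, so that the flap beyond the line hangs out over the edge ready to be folded. Push the panel flat along the stand without lifting or tipping it, and keep its whole width on the stand. Leave the cup, weight, roller and hot-air gun where they are, and finish with the hand clear.

Things in the scene. Friction and masses are not known exactly. Their poses are not given: they have to be found in the camera images.
- stand: Folding stand of bent stainless sheet, bolted to the bench, immovable. Flat top 280 mm (its x) by 300 mm (its y), 60 mm above the bench, no rim or fence. Foot flanges reach 182 mm either side of the middle. Origin: centre of its footprint, on the bench. Its +x points away from the robot, within about 0.35 rad, to the folding edge.
- fold_edge (a point): Middle of the folding edge: the upper far edge of the stand (stand x = +140 mm, z = 60 mm). The edge is straight, runs along the stand's y for 300 mm, and is the outer side of a dark steel nose strip 12 mm wide, flush with the top.
- panel: White plastic panel, loose, flat on the stand: 160 mm (its x) by 140 mm (its y), 6 mm thick, 0.13 to 0.27 kg; stays where it is left. Origin: centre of its underside. Its +x end faces the folding edge, turned up to 0.25 rad from the stand; its near edge is x = -80 mm. Red fold line, 3 mm wide, across its top at x = +35 mm: the flap beyond is 45 mm. It tips off if its origin passes the edge.
- line_left (a point): End of the red fold line on the panel's +y side: on its top face, panel x = +35 mm, y = +70 mm.
- line_right (a point): Other end of the red fold line: on the panel's top face, panel x = +35 mm, y = -70 mm.
- cup: Bystander: empty stainless cup, 68 mm across, 75 mm tall, standing on the bench. Origin: centre of its foot.
- weight: Bystander: brass hold-down weight with a knob, 60 mm across, 68 mm tall, standing on the bench. Origin: centre of its foot.
- seam_roller: Bystander: hand seam roller with wooden handle and black wheel, lying on the bench along its x, 165 mm long, 34 mm high. Origin: on the bench near its middle.
- hot_air_gun: Bystander: green hot-air gun standing on its rear end on the bench, nozzle up, 225 mm tall, body 76 mm across, pistol handle reaching 155 mm to its -y. Origin: centre of the body's foot.
There are look-alikes about, which are no part of the job. Of the things like the panel, leave any that is pink; of the rest the larger one is meant.

How it is judged:
By the outcome, as a careful person would: the job done as asked, in the order asked, and still so for the second after the job is handed in, with the robot touching nothing.
It also fails if it takes over 50 s, if anything falls off the work surface, if the arm or the gripper's body presses on something with over 40 N, if the wrist force passes 120 N, or if a joint passes its speed limit or range.

## Working session

There is one attempt and no reset: what is moved stays moved. The work goes in short steps, Python scripts to look and compute and a tool call to move; the robot and the scene stay as the last step left them, time stands still between calls to the robot, and variables do not carry over. Pictures are saved under pics/ and viewed, at most 10 in all, crops included, and the job is handed in when it is done.

Besides the shell and the picture viewer there is one more tool, called after "Emit:" by a JSON object that holds its "api" and its "payload". move_arm: Moves the arm, as the interface text tells. Its arguments: {"type":"object","properties":{"plan":{"type":"array"},"squeeze":{"type":"number"}},"required":["plan"]}

```bash
mkdir -p pics; cat > h.py <<'E'
import numpy as np, cv2
from rig import env
def K(p):
    f=192/np.tan(np.radians(p["fov_y"])/2)
    return np.array([[f,0,p["cx"]],[0,f,p["cy"]],[0,0,1.]])
def ray(p,uv,z):
    n=cv2.undistortPoints(np.array(uv,float).reshape(-1,1,2),K(p),np.array(p["distortion"],float)).reshape(-1,2)
    R=np.array(p["R"]);t=np.array(p["t"]);C=-R.T@t
    d=np.c_[n,np.ones(len(n))]@R
    return C+d*((z-C[2])/d[:,2])[:,None]
def proj(p,X):
    return cv2.projectPoints(np.array(X,float).reshape(-1,3),cv2.Rodrigues(np.array(p["R"]))[0],np.array(p["t"],float),K(p),np.array(p["distortion"],float))[0].reshape(-1,2)
def save(p,n): cv2.imwrite(f"pics/{n}.png",cv2.cvtColor(p["color"],cv2.COLOR_RGB2BGR))
E
python3 - <<'E'
from h import *
ims=[]
for n in ["top","scene"]:
    p=env.get_image(n); save(p,n+"0"); print(n,-np.array(p["R"]).T@p["t"])
    for t,z in [("panel",.06),("line_left",.066),("line_right",.066),("fold_edge",.06),("stand",0),("cup",0),("weight",0),("seam_roller",0),("hot_air_gun",0)]:
        for r in env.tip_of(t,p)[:3]:
            print(t,round(r["conf"],2),np.round(r["pixel"],1),ray(p,r["pixel"],z)[0].round(3))
a=[cv2.imread(f"pics/{n}0.png") for n in("top","scene")]
cv2.imwrite("pics/top_big.png",cv2.resize(a[0],(800,600),interpolation=cv2.INTER_CUBIC))
E
```

```text
top [ 4.87339759e-01 -1.26529431e-04  1.09154075e+00]
panel 0.86 [331.8 118.6] [ 0.756 -0.211  0.06 ]
panel 0.73 [295.5 198.2] [ 0.533 -0.109  0.06 ]
line_left 0.8 [320.6 103. ] [ 0.799 -0.179  0.066]
line_left 0.74 [410.2 187. ] [ 0.565 -0.428  0.066]
line_left 0.71 [277.4 179.9] [ 0.582 -0.059  0.066]
line_right 0.68 [326.9 197.3] [ 0.535 -0.195  0.066]
line_right 0.61 [350.2 114.9] [ 0.766 -0.262  0.066]
line_right 0.56 [375.1 156.2] [ 0.65  -0.33   0.066]
fold_edge 0.93 [292.7 155.7] [ 0.65  -0.101  0.06 ]
stand 0.57 [279.7 208.5] [ 0.505 -0.069  0.   ]
cup 0.97 [203.5 166.1] [0.628 0.154 0.   ]
weight 0.71 [359.7 272.5] [ 0.321 -0.303  0.   ]
seam_roller 0.78 [182.1 214.7] [0.485 0.214 0.   ]
seam_roller 0.71 [296.4 202. ] [ 0.524 -0.118  0.   ]
hot_air_gun 0.61 [366.5 217.9] [ 0.479 -0.323  0.   ]
scene [ 0.96936388 -0.62411149  0.78339085]
panel 0.83 [184.  340.8] [ 0.668 -0.431  0.06 ]
panel 0.78 [226.1 208.5] [ 0.528 -0.106  0.06 ]
panel 0.57 [284.8 305.8] [ 0.792 -0.26   0.06 ]
line_left 0.97 [314.4 297.1] [ 0.834 -0.213  0.066]
line_left 0.57 [254.9 197.7] [ 0.572 -0.039  0.066]
line_left 0.57 [147.2 339.5] [ 0.61  -0.471  0.066]
line_right 0.94 [205.1 223.5] [ 0.519 -0.179  0.066]
line_right 0.92 [209.8 314.3] [ 0.677 -0.362  0.066]
line_right 0.64 [276.  323.8] [ 0.799 -0.306  0.066]
fold_edge 0.91 [264.6 227.8] [ 0.645 -0.107  0.06 ]
cup 0.77 [306.2 181.2] [0.625 0.154 0.   ]
weight 0.77 [118.9 241.5] [ 0.329 -0.308  0.   ]
seam_roller 0.69 [206.  225.9] [ 0.484 -0.143  0.   ]
seam_roller 0.64 [276.6 152. ] [0.48  0.225 0.   ]
hot_air_gun 0.88 [156.1 269.8] [ 0.47  -0.318  0.   ]
```

View pics/top_big.png

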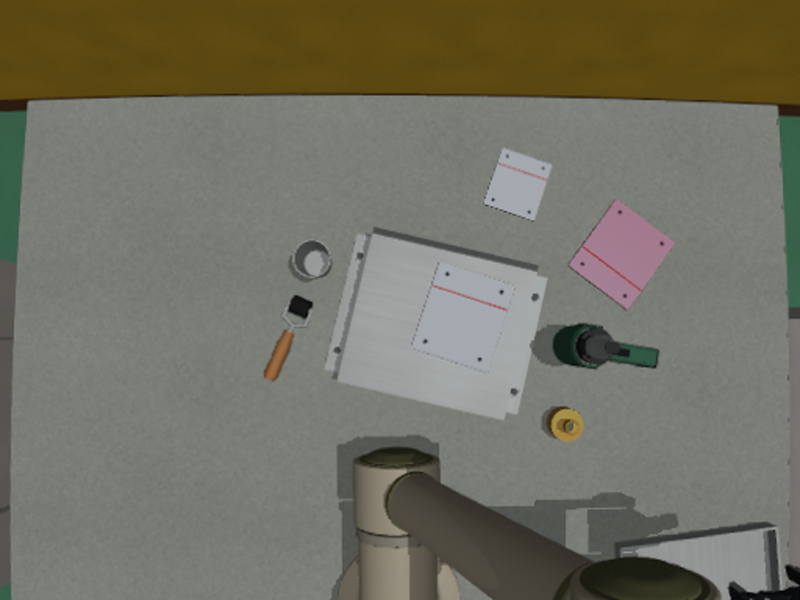

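View pics/scene0.png

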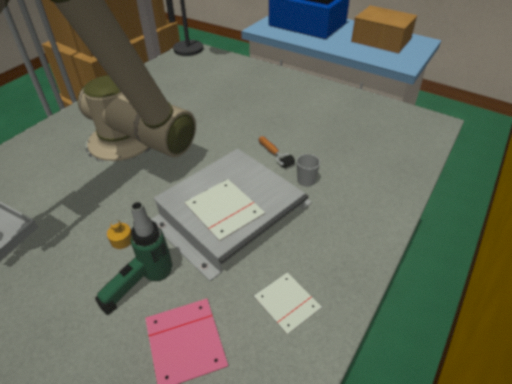

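The top view (800x600) shows the real panel on the stand: corners about (438,263), (514,286), (489,371) and (413,349), with the red line from (432,286) to (507,310). The stand's far edge runs from (373,235) to (540,272). The small white panel at (518,184) and the pink one at (622,254) are decoys.

```bash
cat > meas.py <<'E'
from h import *
from scipy.optimize import least_squares
def c2(x,y,a,P,z):
    P=np.array(P,float);c,s=np.cos(a),np.sin(a)
    return np.c_[x+c*P[:,0]-s*P[:,1],y+s*P[:,0]+c*P[:,1],np.full(len(P),z)]
def redline(p,box):
    c=p["color"].astype(int);m=((c[...,0]-c[...,1])>40)&((c[...,0]-c[...,2])>40)
    m&=(box>0)
    v,u=np.nonzero(m);return np.c_[u,v]
E
python3 - <<'E'
from meas import *
p=env.get_image("top")
# panel on the stand
for r in env.outline_of("panel",p):
    m=r["mask"].astype(np.uint8); ct=max(cv2.findContours(m,0,1)[0],key=cv2.contourArea)
    w=ray(p,ct.reshape(-1,2),.066)[:,:2]
    b=cv2.minAreaRect((w*1000).astype(np.float32)); print("panel",round(r["conf"],2),np.round(b[0],1),np.round(b[1],1),round(b[2],1))
    if abs(b[0][0]-530)<40 and abs(b[0][1]+108)<40:
        L=redline(p,cv2.dilate(m,np.ones((3,3)))); lw=ray(p,L,.066)[:,:2]
        print("red n",len(L),cv2.fitLine(lw.astype(np.float32),2,0,.001,.001).ravel().round(4),lw[lw[:,1].argmin()].round(4),lw[lw[:,1].argmax()].round(4))
for r in env.outline_of("stand",p)[:2]:
    m=r["mask"].astype(np.uint8); ct=max(cv2.findContours(m,0,1)[0],key=cv2.contourArea)
    w=ray(p,ct.reshape(-1,2),.06)[:,:2]
    print("stand",r["conf"],r["bbox"],cv2.minAreaRect((w*1000).astype(np.float32)))
im=p["color"][135:280,195:365]
cv2.imwrite("pics/crop.png",cv2.cvtColor(cv2.resize(im,None,fx=4,fy=4,interpolation=cv2.INTER_CUBIC),cv2.COLOR_RGB2BGR))
E
```

```text
panel 0.75 [ 520.3 -110.3] [142.5 161.1] 71.9
red n 35 [ 0.3069  0.9517  0.5526 -0.1268] [ 0.5334 -0.1838] [ 0.5738 -0.0603]
panel 0.69 [ 757.9 -207.4] [ 93.5 104.3] 70.9
panel 0.59 [ 634.1 -393.2] [136.1 154.7] 53.0
stand 0.61 [278.9, 207.0, 140.8, 122.2] ((510.51226806640625, -63.2576904296875), (354.1964111328125, 284.7872314453125), 77.19873809814453)
```

View pics/crop.png

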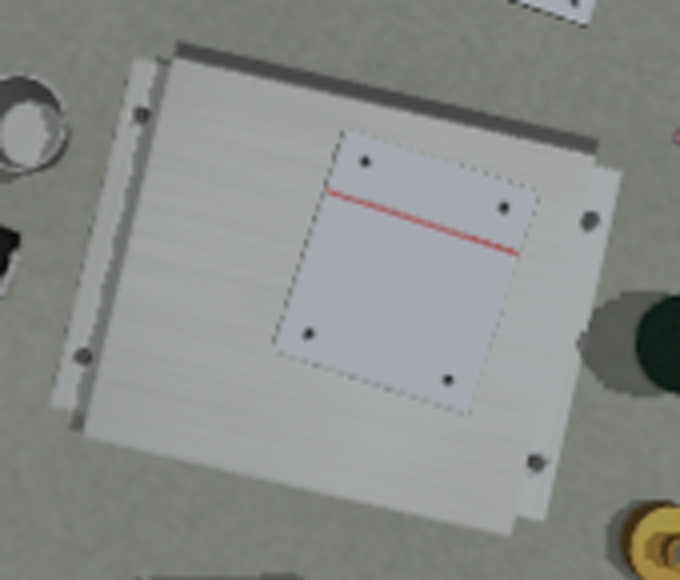

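The 4x crop shows the stand's top corners at about (178,42), (597,142), (512,533) and (85,435), with the dark strip along the far side. The panel is turned a few degrees from the stand.

```bash
python3 - <<'E'
from meas import *
p=env.get_image("top")
q=np.array([[178,42],[597,142],[512,533],[85,435]])/4-0.375+[195,135]
w=ray(p,q,.06)[:,:2]; P=np.array([[.14,.15],[.14,-.15],[-.14,-.15],[-.14,.15]])
s=least_squares(lambda v:(c2(*v,P,0)[:,:2]-w).ravel(),[.5,-.07,-.2]);x=s.x
print(w.round(4),"stand",x.round(4),"res",s.fun.round(4))
R=np.array([[np.cos(x[2]),-np.sin(x[2])],[np.sin(x[2]),np.cos(x[2])]])
f=lambda a:((np.array(a)-x[:2])@R).round(4)
pa=np.array([.5203,-.1103])
print("panel ctr in stand",f(pa),"line",f([.5526,-.1268]),"ang rel",np.degrees(-np.arctan2(.3069,.9517)-x[2]))
a=-np.arctan2(.3069,.9517)
print("panel corners in stand",f(c2(*pa,a,[[.08,.07],[.08,-.07],[-.08,-.07],[-.08,.07]],0)[:,:2]))
print("stand pts -> world", c2(*x,x[2],[[-.13,f(pa)[1]],[-.1,f(pa)[1]],[0,f(pa)[1]]],0).round(4), "deg",np.degrees(x[2]))
o=env.observe();print(o["position"],o["tool_rot"],o["time_s"],o["q"])
E
```

```text
[[ 0.6791  0.0475]
 [ 0.6114 -0.2435]
 [ 0.3425 -0.1836]
 [ 0.4076  0.1086]] stand [ 0.5101 -0.0677 -0.2222] res [ 0.0007  0.0002  0.0022 -0.0014 -0.002   0.0004 -0.001   0.0008]
panel ctr in stand [ 0.0193 -0.0393] line [ 0.0544 -0.0482] ang rel -5.141442936627845
panel corners in stand [[ 0.1053  0.0233]
 [ 0.0927 -0.1162]
 [-0.0666 -0.1018]
 [-0.0541  0.0376]]Traceback (most recent call last):
  File "<stdin>", line 13, in <module>
TypeError: c2() takes 5 positional arguments but 6 were given
```

```bash
cat > plan.py <<'E'
from meas import *
S=np.array([.5101,-.0677,-.2222])
def w2s(a): 
    c,s=np.cos(S[2]),np.sin(S[2]); return (np.array(a)[...,:2]-S[:2])@np.array([[c,-s],[s,c]])
def goto(sx,sy,z,off=0,sgn=None):
    o=env.observe();Rt=np.array(o["tool_rot"]);t=np.array(o["position"])
    g=c2(*S,[[sx,sy]],z)[0]; best=None
    for k in ([0,180] if sgn is None else [sgn]):
        a=S[2]+np.radians(off+k);X=np.array([np.cos(a),np.sin(a),0]);Z=np.array([0,0,-1.]);G=np.c_[X,np.cross(Z,X),Z]
        r=np.degrees(cv2.Rodrigues(Rt.T@G)[0].ravel())
        print("k",k,"rot",r.round(2),"shift cm",(Rt.T@(g-t)*100).round(2))
    print("goal",g.round(4),"now",t.round(4),"in stand",w2s(t).round(4),"F",np.round(o["ft_force"],1),"t",o["time_s"],"q6",np.round(o["q"],1))
E
python3 -c "
from plan import *
goto(-.092,-.037,.12)
print(np.array(env.observe()['tool_rot']).round(3))"
```

```text
k 0 rot [ 0.    0.   26.24] shift cm [ 38.13 -37.25  11.13]
k 180 rot [  -0.      0.   -153.76] shift cm [ 38.13 -37.25  11.13]
goal [ 0.4122 -0.0835  0.12  ] now [ 0.1285 -0.5348  0.2313] in stand [-0.2693 -0.5397] F [ 0.3  0.4 -0.3] t 1.2 q6 [-88.8  21.8  74.3  -0.   83.9 -12.3]
[[ 0.972  0.234 -0.   ]
 [ 0.234 -0.972 -0.   ]
 [-0.     0.    -1.   ]]
```

Emit:
{"api": "move_arm", "payload": {"plan": [[0,0,3,3,-3,0,1],[0,0,5,6.4,-6.2,0,1],[0,0,8,9.8,-9.5,0,1],[0,0,11,13,-12.7,0,1],[0,0,13,16,-15.7,0,1]]}}

```text
time_s: 1.7
position: [0.248, -0.3429, 0.2314]
tool_rot: [[1.0, 0.007, 0.0], [0.007, -1.0, -0.0], [0.0, 0.0, -1.0]]
ft_force: [0.7, -0.1, -0.5]
grip_width: 0.0855
gripper_force: 0.0
```

Emit:
{"api": "move_arm", "payload": {"plan": [[0,0,3,3.3,-3.2,0,1],[0,0,6,6.6,-6.4,0,1],[0,0,9,9.9,-9.6,0,1],[0,0,11,13,-12.7,0,1],[0,0,13,16,-15.7,0,1]]}}

```text
time_s: 2.2
position: [0.4071, -0.1847, 0.2316]
tool_rot: [[0.976, -0.217, 0.0], [-0.217, -0.976, -0.0], [0.001, 0.0, -1.0]]
ft_force: [0.5, -0.7, -0.4]
grip_width: 0.0855
gripper_force: 0.0
```

```bash
python3 -c "
from plan import *
goto(-.092,-.037,.12)"
```

```text
k 0 rot [ 0.02 -0.03  0.17] shift cm [-1.71 -9.99 11.15]
k 180 rot [ 5.0000e-02  3.0000e-02 -1.7983e+02] shift cm [-1.71 -9.99 11.15]
goal [ 0.4122 -0.0835  0.12  ] now [ 0.4071 -0.1847  0.2316] in stand [-0.0747 -0.1368] F [ 0.5 -0.7 -0.4] t 2.2 q6 [-39.6  11.4  89.5  -0.   79.1  62.9]
```

Emit:
{"api": "move_arm", "payload": {"plan": [[0,0,0,-0.7,-4,2,1],[0,0,0,-1.7,-8,5,1],[0,0,0,-1.7,-10,8,1],[0,0,0,-1.7,-10,11,1],[0,0,0,-1.7,-10,11,1]]}}

```text
time_s: 2.7
position: [0.4096, -0.0837, 0.1191]
tool_rot: [[0.977, -0.215, -0.005], [-0.215, -0.977, 0.003], [-0.006, -0.002, -1.0]]
ft_force: [-0.5, -0.1, 0.5]
grip_width: 0.0858
gripper_force: 0.0
```

```bash
python3 -c "
from plan import *
goto(-.092,-.037,.085,0,0)
p=env.get_image('wrist');save(p,'w1');print(-np.array(p['R']).T@p['t'])"
```

```text
k 0 rot [-0.09  0.34  0.32] shift cm [ 0.27 -0.07  3.41]
goal [ 0.4122 -0.0835  0.085 ] now [ 0.4096 -0.0837  0.1191] in stand [-0.0945 -0.0378] F [-0.5 -0.1  0.5] t 2.7 q6 [-27.9  16.7 104.1  -0.   59.6  74.5]
[ 0.4862345  -0.0994484   0.26188671]
```

View pics/w1.png

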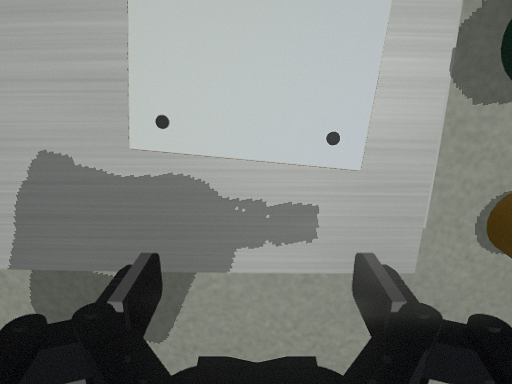

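The wrist view shows the panel's near corners at (130,150) and (361,170). The open fingers are at (150,260) and (362,260), behind its near edge and clear of it.

Emit:
{"api": "move_arm", "payload": {"plan": [[0,0,0,0.2,0,3,1],[0,0,0,0.2,0,4.5,1],[0,0,0,0.2,0,5.2,1],[0,0,0,0.2,0,5.4,1],[0,0,0,0.2,0,5.4,1]]}}

```text
time_s: 3.25
position: [0.4135, -0.086, 0.0682]
tool_rot: [[0.976, -0.217, 0.001], [-0.217, -0.976, -0.001], [0.002, 0.0, -1.0]]
ft_force: [-0.6, -0.1, 0.0]
grip_width: 0.0855
gripper_force: 0.0
```

Emit:
{"api": "move_arm", "payload": {"plan": [[0,0,0,0,0,0.2,1],[0,0,0,0,0,0.4,1],[0,0,0,0,0,0.6,1],[0,0,0,0,0,0.8,1],[0,0,0,0,0,0.8,1]]}}

```text
time_s: 3.75
position: [0.4129, -0.0854, 0.0591]
tool_rot: [[0.976, -0.216, -0.0], [-0.216, -0.976, 0.0], [-0.0, -0.0, -1.0]]
ft_force: [0.1, 0.3, 0.1]
grip_width: 0.0857
gripper_force: 0.0
```

Emit:
{"api": "move_arm", "payload": {"plan": [[0,0,0,0,0,0.3,1],[0,0,0,0,0,0.6,1],[0,0,0,0,0,0.8,1],[0,0,0,0,0,0.9,1],[0,0,0,0,0,0.9,1]]}}

```text
time_s: 4.25
position: [0.4129, -0.0854, 0.0502]
tool_rot: [[0.976, -0.216, -0.0], [-0.216, -0.976, 0.0], [-0.0, -0.0, -1.0]]
ft_force: [0.6, 0.1, 0.7]
grip_width: 0.0855
gripper_force: 0.0
```

Emit:
{"api": "move_arm", "payload": {"plan": [[0,0,0,0,0,0.1,1],[0,0,0,0,0,0.1,1]]}}

```text
time_s: 4.45
position: [0.4129, -0.0854, 0.0493]
tool_rot: [[0.976, -0.216, -0.0], [-0.216, -0.976, 0.0], [-0.0, -0.0, -1.0]]
ft_force: [0.2, 0.1, -0.1]
grip_width: 0.0853
gripper_force: 0.0
```

Emit:
{"api": "move_arm", "payload": {"plan": [[0,0,0,0,0,0.1,1],[0,0,0,0,0,0.1,1]]}}

```text
time_s: 4.65
position: [0.4129, -0.0854, 0.0483]
tool_rot: [[0.976, -0.216, -0.0], [-0.216, -0.976, 0.0], [-0.0, -0.0, -1.0]]
ft_force: [-0.6, -0.0, -0.1]
grip_width: 0.0853
gripper_force: 0.0
```

Emit:
{"api": "move_arm", "payload": {"plan": [[0,0,0,0,0,0.1,1],[0,0,0,0,0,0.1,1]]}}

```text
time_s: 4.85
position: [0.4129, -0.0854, 0.0472]
tool_rot: [[0.976, -0.216, -0.0], [-0.216, -0.976, 0.0], [-0.0, -0.0, -1.0]]
ft_force: [0.1, 0.8, 0.1]
grip_width: 0.0852
gripper_force: 0.0
```

Emit:
{"api": "move_arm", "payload": {"plan": [[0,0,0,0,0,0.1,1],[0,0,0,0,0,0.1,1]]}}

```text
time_s: 5.05
position: [0.413, -0.0855, 0.0468]
tool_rot: [[0.976, -0.216, 0.0], [-0.216, -0.976, -0.0], [0.001, 0.0, -1.0]]
ft_force: [-2.4, 1.2, 9.9]
grip_width: 0.0853
gripper_force: 4.7
```

Emit:
{"api": "move_arm", "payload": {"plan": [[0,0,0,0,0,-0.27,1],[0,0,0,0.5,0,-0.27,1],[0,0,0,1,0,-0.27,1],[0,0,0,1.5,0,-0.27,1],[0,0,0,2,0,-0.27,1]]}}

```text
time_s: 5.55
position: [0.4328, -0.0898, 0.0489]
tool_rot: [[0.976, -0.216, -0.001], [-0.216, -0.976, 0.0], [-0.001, -0.0, -1.0]]
ft_force: [-0.9, -0.6, -0.2]
grip_width: 0.0852
gripper_force: 0.5
```

Emit:
{"api": "move_arm", "payload": {"plan": [[0,0,0,0.5,0,0,1],[0,0,0,1,0,0,1],[0,0,0,1.5,0,0,1],[0,0,0,2,0,0,1],[0,0,0,2,0,0,1]]}}

```text
time_s: 6.05
position: [0.4528, -0.0943, 0.049]
tool_rot: [[0.976, -0.216, 0.001], [-0.216, -0.976, -0.0], [0.001, 0.0, -1.0]]
ft_force: [0.2, 0.2, 0.6]
grip_width: 0.0855
gripper_force: 0.0
```

```bash
python3 -c "
from plan import *
goto(0,-.037,.049,0,0)
p=env.get_image('wrist');save(p,'w2');print(-np.array(p['R']).T@p['t'])"
```

```text
k 0 rot [ 0.   -0.04  0.25] shift cm [ 5.01 -0.14  0.  ]
goal [ 0.5019 -0.1038  0.049 ] now [ 0.4528 -0.0943  0.049 ] in stand [-0.0501 -0.0386] F [0.2 0.2 0.6] t 6.05 q6 [-26.5  26.8 102.8   0.   50.4  76. ]
[ 0.52851079 -0.10967617  0.19236538]
```

View pics/w2.png

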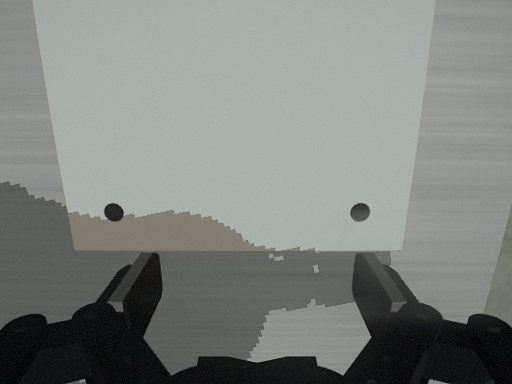

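The panel's near edge runs (76,250)-(401,251), square against both fingertips.

```bash
cat > line.py <<'E'
from plan import *
def lines():
    # red line & dark-edge in stand coords from top and scene
    for n in ("top","scene"):
        p=env.get_image(n)
        ok=[r for r in env.outline_of("panel",p)]
        a=c2(*S,[[.25,.2],[.25,-.2],[-.15,-.2],[-.15,.2]],.066)
        b=np.zeros((384,512),np.uint8);cv2.fillPoly(b,[proj(p,c2(*S,[[.16,.14],[.16,-.15],[-.14,-.15],[-.14,.14]],.066)).astype(np.int32)],1)
        L=redline(p,b)
        if len(L)<8: print(n,"no red",len(L));continue
        w=w2s(ray(p,L,.066)); v=cv2.fitLine(w.astype(np.float32),2,0,.001,.001).ravel()
        e=[]
        for y in np.linspace(-.13,.13,14):   # strip profile along stand x
            xs=np.arange(.115,.17,.0005); q=proj(p,c2(*S,np.c_[xs,np.full(len(xs),y)],.06)).astype(np.float32)
            g=cv2.remap(cv2.cvtColor(p["color"],cv2.COLOR_RGB2GRAY),q[:,:1],q[:,1:],cv2.INTER_LINEAR).ravel().astype(float)
            d=np.diff(cv2.GaussianBlur(g.reshape(1,-1),(0,0),2).ravel()); k=d.argmin(); m=k+d[k:k+50].argmax()
            e.append((round(float(y),2),round(float(xs[k])*1000,1),round(float(xs[m])*1000,1),int(g.min())))
        print(n,len(L),"line mid",v[2:].round(4),"ang",round(float(np.degrees(np.arctan(-v[0]/v[1]))),2),"y span",w[:,1].min().round(4),w[:,1].max().round(4))
        print("  strip inner/outer",e)
E
python3 -c "
from line import *
lines()
p=env.get_image('wrist');print('near edge',w2s(ray(p,[[76,250],[240,250.5],[401,251]],.066)).round(4))"
```

```text
top 46 line mid [ 0.0759 -0.0353] ang 0.28 y span -0.0995 0.033
  strip inner/outer [(-0.13, 128.5, 140.5, 83), (-0.11, 127.5, 139.0, 83), (-0.09, 128.0, 139.5, 80), (-0.07, 128.5, 140.0, 79), (-0.05, 127.5, 139.0, 78), (-0.03, 128.0, 139.5, 77), (-0.01, 128.5, 140.5, 77), (0.01, 127.5, 139.0, 78), (0.03, 128.5, 140.0, 76), (0.05, 127.5, 139.0, 77), (0.07, 128.0, 139.5, 77), (0.09, 128.5, 140.5, 76), (0.11, 128.0, 139.0, 78), (0.13, 128.5, 140.0, 77)]
scene 10 line mid [ 0.0764 -0.0388] ang -0.18 y span -0.0918 0.0274
  strip inner/outer [(-0.13, 129.0, 147.0, 59), (-0.11, 129.0, 147.0, 57), (-0.09, 129.0, 147.0, 57), (-0.07, 129.0, 148.0, 60), (-0.05, 129.0, 146.5, 57), (-0.03, 129.5, 147.5, 59), (-0.01, 129.0, 146.5, 59), (0.01, 128.5, 148.0, 59), (0.03, 129.5, 147.5, 60), (0.05, 129.5, 147.0, 57), (0.07, 129.0, 146.5, 58), (0.09, 129.0, 148.0, 59), (0.11, 128.5, 147.0, 58), (0.13, 129.0, 147.5, 60)]
near edge [[-0.0402  0.0402]
 [-0.0398 -0.0301]
 [-0.04   -0.0986]]
```

Emit:
{"api": "move_arm", "payload": {"plan": [[0,0,0.25,0.6,0,0,1],[0,0,0.25,1.2,0,0,1],[0,0,0.25,1.8,0,0,1],[0,0,0.25,2.4,0,0,1],[0,0,0.25,3,0,0,1]]}}

```text
time_s: 6.85
position: [0.4818, -0.1007, 0.049]
tool_rot: [[0.975, -0.22, -0.0], [-0.22, -0.975, 0.0], [-0.0, 0.0, -1.0]]
ft_force: [-0.8, -0.1, 0.6]
grip_width: 0.0856
gripper_force: 0.6
```

Emit:
{"api": "move_arm", "payload": {"plan": [[0,0,0,0.7,0,0,1],[0,0,0,1.4,0,0,1],[0,0,0,2,0,0,1],[0,0,0,2.5,0,0,1],[0,0,0,2.8,0,0,1]]}}

```text
time_s: 7.35
position: [0.5091, -0.1069, 0.049]
tool_rot: [[0.975, -0.221, 0.0], [-0.221, -0.975, -0.0], [0.0, 0.0, -1.0]]
ft_force: [-1.9, -0.3, 1.0]
grip_width: 0.0857
gripper_force: 0.6
```

```bash
python3 -c "
from line import *
goto(.014,-.037,.049,0,0)
lines()"
```

```text
k 0 rot [ 0.   -0.01 -0.01] shift cm [ 0.64 -0.14 -0.  ]
goal [ 0.5156 -0.1069  0.049 ] now [ 0.5091 -0.1069  0.049 ] in stand [ 0.0076 -0.0384] F [-1.9 -0.3  1. ] t 7.35 q6 [-24.9  31.   93.6  -0.   55.4  77.8]
top 51 line mid [ 0.1331 -0.0361] ang -0.08 y span -0.1011 0.0379
  strip inner/outer [(-0.13, 128.5, 140.0, 83), (-0.11, 127.5, 139.0, 83), (-0.09, 131.0, 136.5, 132), (-0.07, 132.0, 136.0, 126), (-0.05, 132.5, 136.0, 125), (-0.03, 131.0, 136.5, 139), (-0.01, 132.0, 135.5, 123), (0.01, 132.5, 136.5, 122), (0.03, 131.5, 137.0, 139), (0.05, 128.0, 141.0, 77), (0.07, 128.0, 139.5, 77), (0.09, 128.5, 140.5, 77), (0.11, 128.0, 139.0, 78), (0.13, 128.5, 140.0, 78)]
scene 36 line mid [ 0.1337 -0.0377] ang 0.0 y span -0.0959 0.0333
  strip inner/outer [(-0.13, 128.5, 147.5, 57), (-0.11, 129.5, 147.5, 59), (-0.09, 126.5, 133.0, 165), (-0.07, 127.0, 134.0, 162), (-0.05, 127.0, 133.5, 166), (-0.03, 126.5, 133.5, 162), (-0.01, 126.5, 133.5, 165), (0.01, 126.0, 133.5, 164), (0.03, 126.5, 133.0, 168), (0.05, 128.5, 147.5, 65), (0.07, 128.5, 146.5, 58), (0.09, 129.5, 147.5, 60), (0.11, 128.5, 147.5, 59), (0.13, 129.5, 147.5, 61)]
```

Emit:
{"api": "move_arm", "payload": {"plan": [[0,0,0,0.2,0,0,1],[0,0,0,0.4,0,0,1],[0,0,0,0.55,0,0,1],[0,0,0,0.65,0,0,1],[0,0,0,0.65,0,0,1]]}}

```text
time_s: 8.05
position: [0.5151, -0.1082, 0.049]
tool_rot: [[0.975, -0.22, 0.0], [-0.22, -0.975, -0.0], [0.0, 0.0, -1.0]]
ft_force: [-0.1, -0.0, -0.4]
grip_width: 0.0854
gripper_force: 0.1
```

```bash
python3 -c "
from line import *
goto(.014,-.037,.049,0,0)
lines();lines()
p=env.get_image('top');im=p['color'][150:220,230:350]
cv2.imwrite('pics/c2.png',cv2.cvtColor(cv2.resize(im,None,fx=6,fy=6,interpolation=cv2.INTER_CUBIC),cv2.COLOR_RGB2BGR))"
```

```text
k 0 rot [ 0.   -0.01 -0.01] shift cm [ 0.02 -0.14  0.  ]
goal [ 0.5156 -0.1069  0.049 ] now [ 0.5151 -0.1082  0.049 ] in stand [ 0.0138 -0.0384] F [-0.1 -0.  -0.4] t 8.05 q6 [-24.8  31.4  92.6   0.   55.9  78. ]
top 50 line mid [ 0.1393 -0.0334] ang -0.05 y span -0.0993 0.0364
  strip inner/outer [(-0.13, 128.5, 140.5, 83), (-0.11, 127.5, 139.0, 82), (-0.09, 139.0, 142.5, 123), (-0.07, 137.5, 142.5, 135), (-0.05, 138.5, 142.0, 125), (-0.03, 138.5, 142.5, 133), (-0.01, 138.0, 142.0, 133), (0.01, 138.5, 142.0, 120), (0.03, 137.5, 143.0, 125), (0.05, 128.0, 141.0, 77), (0.07, 128.0, 139.5, 77), (0.09, 128.5, 140.5, 76), (0.11, 128.0, 139.0, 78), (0.13, 128.5, 140.0, 77)]
scene 38 line mid [ 0.1397 -0.0316] ang -0.07 y span -0.0909 0.0344
  strip inner/outer [(-0.13, 129.0, 148.0, 60), (-0.11, 129.0, 147.5, 58), (-0.09, 133.0, 139.5, 167), (-0.07, 133.0, 138.5, 160), (-0.05, 133.0, 139.0, 167), (-0.03, 133.0, 138.5, 163), (-0.01, 133.0, 139.5, 166), (0.01, 132.5, 138.5, 158), (0.03, 132.5, 139.5, 169), (0.05, 128.5, 147.5, 68), (0.07, 128.5, 147.0, 60), (0.09, 129.0, 147.5, 61), (0.11, 1
[... 275 characters left out ...]
, 138.5, 142.5, 134), (-0.01, 138.0, 142.0, 133), (0.01, 138.5, 142.0, 121), (0.03, 137.5, 143.0, 124), (0.05, 128.0, 141.0, 77), (0.07, 128.0, 139.5, 76), (0.09, 128.5, 140.5, 77), (0.11, 128.0, 139.5, 78), (0.13, 128.5, 140.0, 77)]
scene 38 line mid [ 0.1398 -0.0289] ang -0.07 y span -0.0909 0.0344
  strip inner/outer [(-0.13, 129.0, 147.5, 57), (-0.11, 129.0, 147.5, 59), (-0.09, 132.5, 140.0, 167), (-0.07, 133.0, 138.5, 159), (-0.05, 133.0, 139.0, 166), (-0.03, 132.5, 139.5, 164), (-0.01, 133.0, 139.5, 165), (0.01, 132.5, 138.5, 158), (0.03, 132.5, 140.0, 169), (0.05, 129.0, 147.5, 66), (0.07, 128.5, 147.5, 59), (0.09, 129.5, 147.0, 57), (0.11, 129.5, 147.0, 57), (0.13, 129.5, 147.5, 61)]
```

View pics/c2.png

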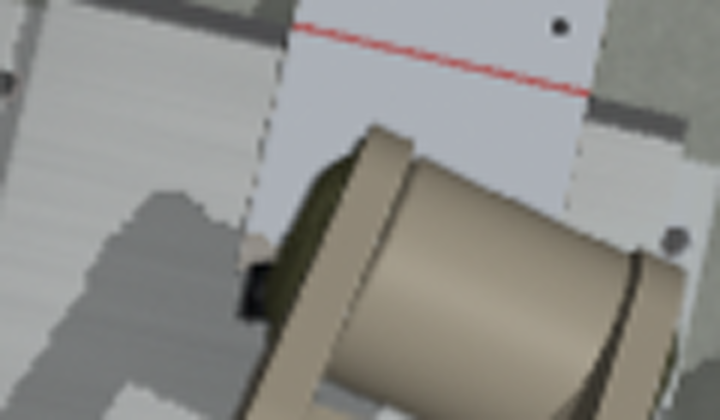

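The red line runs (295,25)-(590,93), level with the outer side of the dark strip at both ends. The numbers put it about 0.7 mm short, so I'll nudge it and then back off.

Emit:
{"api": "move_arm", "payload": {"plan": [[0,0,0,0.07,0,0,1],[0,0,0,0.07,0,0,1],[0,0,0,0.07,0,0,1]]}}

```text
time_s: 8.8
position: [0.5155, -0.1083, 0.049]
tool_rot: [[0.975, -0.22, -0.0], [-0.22, -0.975, 0.0], [-0.0, -0.0, -1.0]]
ft_force: [-0.8, 0.4, 0.9]
grip_width: 0.0856
gripper_force: 0.5
```

Emit:
{"api": "move_arm", "payload": {"plan": [[0,0,0,-0.5,0,0,1],[0,0,0,-2,0,0,1],[0,0,0,-4,0,-1,1],[0,0,0,-6,0,-4,1],[0,0,0,-8,0,-8,1]]}}

```text
time_s: 9.3
position: [0.4359, -0.0901, 0.1288]
tool_rot: [[0.975, -0.221, -0.003], [-0.221, -0.975, 0.002], [-0.003, -0.001, -1.0]]
ft_force: [0.1, -0.0, 1.0]
grip_width: 0.0853
gripper_force: 0.0
```

Emit:
{"api": "move_arm", "payload": {"plan": [[0,0,0,-2,0,-4,1],[0,0,0,-4,0,-8,1],[0,0,0,-5,0,-11,1],[0,0,0,-5,0,-11,1],[0,0,0,-5,0,-11,1]]}}

```text
time_s: 9.8
position: [0.3887, -0.0796, 0.2391]
tool_rot: [[0.975, -0.221, 0.001], [-0.221, -0.975, -0.001], [0.001, 0.0, -1.0]]
ft_force: [0.5, -0.1, -1.1]
grip_width: 0.085
gripper_force: 0.0
```

```bash
python3 -c "
from line import *
goto(-.1,-.037,.2,0,0)
lines()
p=env.get_image('wrist');save(p,'w3')"
```

```text
k 0 rot [ 0.02 -0.07 -0.02] shift cm [ 1.58 -0.14  3.91]
goal [ 0.4044 -0.0818  0.2   ] now [ 0.3887 -0.0796  0.2391] in stand [-0.1158 -0.0384] F [ 0.5 -0.1 -1.1] t 9.8 q6 [-28.8   5.7  95.2   0.   78.9  73.9]
top 49 line mid [ 0.1397 -0.0348] ang -0.06 y span -0.0993 0.0364
  strip inner/outer [(-0.13, 128.5, 140.5, 79), (-0.11, 127.5, 139.0, 79), (-0.09, 139.0, 142.5, 114), (-0.07, 138.0, 143.5, 129), (-0.05, 138.5, 142.0, 122), (-0.03, 139.5, 143.0, 119), (-0.01, 138.0, 143.5, 134), (0.01, 138.5, 142.5, 124), (0.03, 139.0, 143.0, 127), (0.05, 128.0, 139.0, 73), (0.07, 128.0, 139.5, 73), (0.09, 128.5, 140.5, 73), (0.11, 128.0, 139.0, 74), (0.13, 128.5, 140.0, 74)]
scene 35 line mid [ 0.1402 -0.0343] ang 0.07 y span -0.0909 0.0344
  strip inner/outer [(-0.13, 129.0, 148.0, 60), (-0.11, 129.5, 147.0, 59), (-0.09, 133.0, 139.5, 159), (-0.07, 132.5, 139.0, 165), (-0.05, 133.5, 140.0, 161), (-0.03, 133.5, 139.5, 165), (-0.01, 133.5, 140.0, 161), (0.01, 133.0, 140.0, 163), (0.03, 132.5, 139.5, 166), (0.05, 128.5, 148.0, 67), (0.07, 128.5, 147.0, 59), (0.09, 129.0, 146.0, 57), (0.11, 128.5, 147.5, 59), (0.13, 129.5, 147.0, 59)]
```

View pics/w3.png

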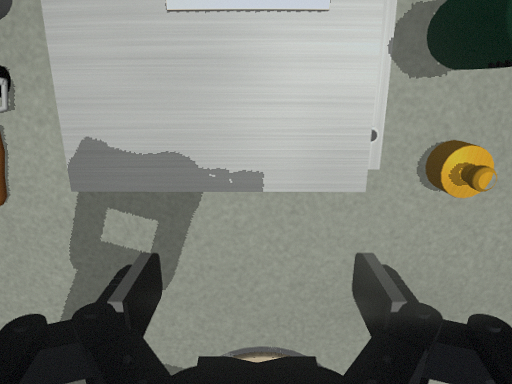

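The wrist view shows the panel's near edge at (167-329,10), square to the stand, and the hand clear. In the top camera the line and the edge agree within about 0.5 mm and 0.1°. Handing in.

```bash
python3 -c "
from rig import env
print(env.close_job())"
```

```text
the job is handed in; nothing more can be done
None
```

The job is handed in: the panel's red fold line lies along the stand's far edge to within about 1 mm and 0.1° by the top and scene cameras, its full width is on the stand, the cup, weight, roller and hot-air gun were not touched, and the hand is clear.

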